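# Feel the end float of a coupling shaft and centre it

### The job

Check the end float of the yellow coupling shaft on the motor test rig: push it along its axis towards the black motor until it stands against its stop, and lean on it there for a moment with about 10 N, then draw it the other way against its stop at the silver brake and do the same, never loading either stop with more than 20 N. Then leave the shaft in the middle of the float you felt, within about a millimetre, let go of it, and do not disturb the things lying round the rig.

Things in the scene. Friction and masses are not known exactly. Their poses are not given: they have to be found in the camera images.
- rig: Motor test rig fixed to the green-matted bench: aluminium base plate 160 x 600 x 15 mm (origin: centre of its underside, at bench height; y axis runs along the shaft towards the motor). A black square servo motor stands on the +y end, a silver finned round load brake on the -y end; both are at least 140 mm from the rig's centre and reach at most 155 mm above the bench.
- motor_sleeve (a point): Centre of the mouth of the steel sleeve on the motor (50 mm outside diameter, 78 mm above the bench, 75 mm from the rig's centre). The yellow shaft slides in it. Its stop is out of sight inside and slightly springy: 10 N presses it in by about 1 mm.
- brake_sleeve (a point): The same at the brake: centre of the mouth of its steel sleeve. The float between the two hidden stops is about 12 mm in all, and the middle of the float lies up to 6 mm either way from the point half-way between the two mouths, differently on every rig, so it must be felt.
- shaft_mid (a point): Centre of the coupling shaft, on its axis, 78 mm above the bench; y axis along it towards the motor. A yellow glass-fibre tube, 32 mm diameter, with two aluminium rings (44 mm diameter, 10 mm wide) 45 mm either side of this point: grip the plain tube between them from above, fingers closing across it. It slides along its axis only, does not turn, and about 2 N of drag holds it where it is left.
- arrester: Orange surge arrester block, 36 x 28 x 48 mm with a brass stud on top (origin: centre of its underside), standing loose on the bench; leave it alone.
- screwdriver: Grey-handled screwdriver, 170 mm long, lying loose on the bench along its x axis; leave it alone.
- screw_tray: Blue two-compartment tray, 90 x 70 x 22 mm (origin: centre of its underside), loose on the bench; leave it alone.

How it is judged:
On the way, in this order (a step that is already met when the one before it is completed fails the run):
1. the shaft is pressed against its stop at the motor end (more than 5 N for 0.2 s) (contact force between shaft_c2 and carrier_c1 above 5 N), for 0.2 s.
2. then it is pressed against its stop at the brake end (more than 5 N for 0.2 s) (contact force between shaft_c4 and carrier_c2 above 5 N), for 0.2 s.
At the end, for the whole second after the job is handed in: The shaft rests within 1.5 mm of the middle of its float, let go (distance between shaft_c0 and carrier_c0 below 0.0015 m); the robot touches nothing.
It fails at once if the stop at the motor end is loaded with more than 20 N (contact force between shaft_c2 and carrier_c1 above 20 N).
It fails at once if the stop at the brake end is loaded with more than 20 N (contact force between shaft_c4 and carrier_c2 above 20 N).
It fails at once if the arrester, the screwdriver or the tray is moved by more than 15 mm (distance of any of arrester, screwdriver, screw_tray from where it was at the start of the episode above 0.015 m).
It also fails if it takes over 51 s, if anything falls off the work surface, if the arm or the gripper's body presses on something with over 40 N, if the wrist force passes 120 N, or if a joint passes its speed limit or range.

### The arm

A 6-joint arm with a two-finger parallel gripper is mounted at the origin on the work surface. World frame = base frame: x ahead of the robot, y to its left, z up, the work surface at z = 0. Lengths are in m, angles in rad, forces in N, time in s.
With the tool pointing down it reaches from about 0.25 to 0.775 m from the base axis. Payload 4 kg.
Tool frame: the origin (TCP) lies on the centre line of the jaws, within the pads' length; the fingertips stand 25 mm ahead of it and the grasp point (between the pads) lies 6 mm ahead of it (env.tip_extent is the x of the fingertips in the tool frame, in m); x points along the fingers, y is the direction in which the jaws open and shut, and the axes are right-handed (so a half turn about x gives the same grasp; the last joint's range is limited). The gripper opens to 94 mm and grips with 3 to 60 N. Pads are 16 mm wide; open, the fingers measure 119 mm over their backs; the gripper's body (75 mm by 177 mm) begins 78 mm behind the grasp point.
Start: joints at [1.035, 0.087, 1.371, -0, 1.684, -0.103], TCP at [0.231, 0.499, 0.231] pointing down, gripper open.
Joint ranges: [-3.1, 3.1], [-0.76, 2.03], [0.27, 2.55], [-1.08, 4.22], [0.17, 2.65], [-2.57, 2.57]. Speed limits (rad/s): [2.79, 2.79, 3.14, 3.14, 3.14, 3.14].

### API

Orientations are given as a unit quaternion [x, y, z, w].
In Python, from plant import env, viewer gives the robot as it stands.
- The arm moves only by the tool send_rows, never from a script. Its argument "moves" is a list of rows, each a list of 3 entries, a list of its own where there are three numbers: the shift along the world's x, y, z in mm, then the turn, a rotation vector about the world's x, y, z in rad, then the finger opening in mm, from 0 to 94. A call has 1 to 20 rows; each row shifts and turns the commanded pose from where the row before left it; what a row does not reach is not made up. A row lasts 1/10 s, in which the tool goes at most 50 mm and 8.59 degrees, less where a joint would pass 70% of its speed; a pose out of reach is approached as far as the arm can. A call is refused whole if a number of a shift passes 50 or a number of a turn 0.15, either way. A call with a gripper value outside its range is refused whole. The fingers move at their own pace and stop on an object; "newtons" is the grip in N (left out, the last holds). Time passes only in rows, so rows that do not move let the fingers close. It gives the time, the measured TCP pose, the force and the opening at its end, in the units of the state.
- env.get_obs(): the state, without advancing time (a new reading comes with each control period).
- viewer.capture(name): name is "scene" or "top" or "wrist"; returns a dict with "pixels" (384x512x3 uint8, red, green, blue), "z_map" (384x512 float32, m along the optical axis (not along the pixel's ray), 0 where there is no reading), "mtx" (3x3 intrinsics, pixels), "rvec" (rotation vector, rad) and "tvec" (3), from world to camera coordinates, as OpenCV has them; the wrist camera has in their place "tool_from_camera" (4x4, takes a point from camera to tool coordinates, whose origin is the TCP and whose axes are the tool frame's). Camera axes: x right, y down, z forward; pixel columns grow to the right and rows downward; lengths in m; the calibration is good to about 2 mm. A picture is of the moment at which its call begins: read the wrist's pose just before it.
- env.close_job(): hands the job in, once; it reports no verdict.
The state is a dict: "clock": time; "q": joint angles; "qvel": joint speeds; "effort": joint torques, N m; "tool_pos": TCP position; "orientation": TCP orientation; "wrist_force": force on the tool from outside, world axes, zero at the start; "wrist_torque": the same for the moment, N m; "opening": finger opening in m.
Only numpy, scipy, OpenCV 4.12 (cv2) and the standard library are available. Lean on these libraries where they do the work, as an engineer would, in place of code of your own. Each camera call takes 0.05 s, during which the arm holds its last target. There are 200 camera calls.

## Working session

There is one attempt and no reset: what is moved stays moved. The work goes in short steps, Python scripts to look and compute and a tool call to move; the robot and the scene stay as the last step left them, time stands still between calls to the robot, and variables do not carry over. Pictures are saved under pics/ and viewed, about 8 in all and at most 12, crops included, and the job is handed in when it is done.

Besides the shell and the picture viewer there is one more tool, called after "Emit:" by a JSON object that holds its "method" and its "body". send_rows: Moves the arm, as the interface text tells. Its arguments: {"type":"object","properties":{"moves":{"type":"array","items":{"type":"array"}},"newtons":{"type":"number"}},"required":["moves"]}

```bash
mkdir -p pics; cat > h.py <<'E'
import numpy as np, cv2
from plant import env, viewer
def cap(n,fn=None):
    c=viewer.capture(n)
    np.savez('/tmp/'+n+'.npz',**{k:np.asarray(v) for k,v in c.items()})
    if fn: cv2.imwrite('pics/'+fn,c['pixels'][:,:,::-1])
    return c
def cloud(c):
    z=c['z_map']; v,u=np.mgrid[:z.shape[0],:z.shape[1]]
    K=c['mtx']; P=np.stack([(u-K[0,2])/K[0,0]*z,(v-K[1,2])/K[1,1]*z,z],-1)
    R,_=cv2.Rodrigues(np.asarray(c['rvec'],float)); t=np.asarray(c['tvec']).ravel()
    W=(P-t)@R; W[z==0]=np.nan
    return W
E
python3 - <<'E'
from h import *
o=env.get_obs();print(o)
a=cap('top','top1.png')
b=cap('scene','scene1.png')
cv2.imwrite('pics/both.png',np.hstack([cv2.resize(x['pixels'],(400,300)) for x in(a,b)])[:,:,::-1])
W=cloud(a);hsv=cv2.cvtColor(a['pixels'],cv2.COLOR_RGB2HSV)
m=(hsv[...,0]>20)&(hsv[...,0]<35)&(hsv[...,1]>120)&(hsv[...,2]>100)
n,l,s,cc=cv2.connectedComponentsWithStats(m.astype('uint8'))
for i in range(1,n):
    if s[i,4]>30: print(s[i],cc[i],np.nanmedian(W[l==i],0))
E
```

```text
{'clock': 0.0, 'q': array([ 1.03491016e+00,  8.79491460e-02,  1.37221257e+00,  8.54276121e-06,
        1.68358619e+00, -1.03093622e-01]), 'qvel': array([-6.21008555e-05,  8.99862345e-04,  5.17836823e-04, -6.60581829e-04,
        8.44089132e-05,  1.68170539e-03]), 'effort': array([-1.28935542e-03, -3.40179062e+01, -3.02426541e+01,  7.15931738e-02,
        3.30430933e-02, -1.49733710e-04]), 'tool_pos': array([0.23042719, 0.49887637, 0.22932846]), 'orientation': array([ 0.15110094,  0.69085717, -0.15254592,  0.69037281]), 'wrist_force': array([ 0.74146701, -0.68961291,  0.77744998]), 'wrist_torque': array([-0.02551918, -0.02218068,  0.00784121]), 'opening': 0.09402859350875004}
[284 205  49  19 808] [308.09777228 214.14975248] [ 0.55255646 -0.0791854   0.09216224]
[340 204  13  18 205] [346.08292683 212.71707317] [ 0.55334385 -0.14115872  0.09216929]
[261 208  16  17 264] [268.61363636 215.875     ] [ 0.55103366 -0.01525203  0.09222751]
[237 305   8   7  46] [240.76086957 308.06521739] [0.39757702 0.03530646 0.05792517]
```

View pics/top1.png

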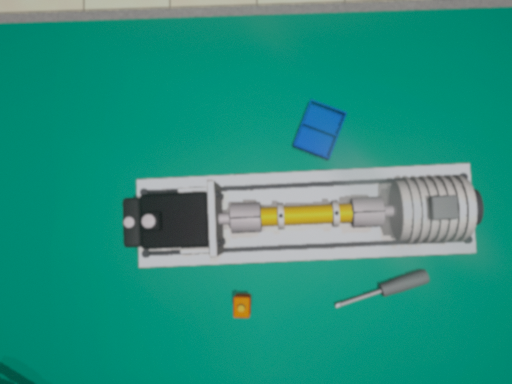

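View pics/scene1.png

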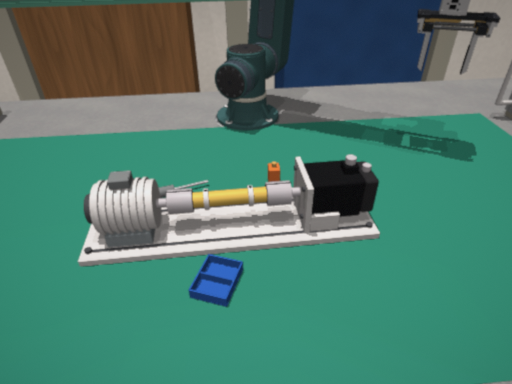

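The top view shows the yellow shaft running about from (261,216) to (353,212), with the rings at (281,215) and (336,213). The motor is on the left, which is +y. The arrester is at (241,307), the screwdriver near (385,288) and the tray at (319,130), all clear of the shaft middle.

```bash
python3 - <<'E'
from h import *
from scipy.spatial.transform import Rotation as R
def load(n): return dict(np.load('/tmp/'+n+'.npz'))
ax=[]
for n in('top','scene'):
    a=load(n);W=cloud(a);hsv=cv2.cvtColor(a['pixels'],cv2.COLOR_RGB2HSV)
    m=(hsv[...,0]>20)&(hsv[...,0]<35)&(hsv[...,1]>120)&(hsv[...,2]>80)&(W[...,2]>.07)
    P=W[m]; c=P.mean(0); d=np.linalg.svd(P-c,full_matrices=0)[2][0]; d*=np.sign(d[1])
    t=(P-c)@d; h=np.histogram(t,bins=np.arange(-.08,.081,.004)); print(n,c,d,np.degrees(np.arctan2(-d[0],d[1]))); print(h[0],c[1])
    e=(P-c)[:,0]-t*d[0]; print('x range',np.percentile(e,[1,50,99]))
    if n=='top':
        # base plate light pixels at z~15mm
        mm=(W[...,2]>.010)&(W[...,2]<.020)&(hsv[...,1]<60)
        r=cv2.minAreaRect((W[mm][:,:2]*1000).astype('float32'));print('plate',r)
o=env.get_obs();M=R.from_quat(o['orientation']).as_matrix();print(M.round(3))
E
```

```text
top [ 0.55255774 -0.07588171  0.09181911] [-0.02145336  0.99976897  0.00132306] 1.229282581082016
[ 0 28 48 41 40 44  3  0  0 25 37 45 39 42 42 42 44 39 45 39 45 39 45 39
 45 38 42 42 34  0  0  0 37 44 38 45 38 45 17  0] -0.07588171185679
x range [-0.01358209 -0.0001299   0.01396669]
plate ((510.2637939453125, -77.392822265625), (243.63609313964844, 600.0855102539062), 1.4878557920455933)
scene [ 0.5638621  -0.07740056  0.08606918] [-2.86749028e-02  9.99588521e-01  7.33802922e-04] 1.6431765886700833
[ 0 18 28 29 26 31  8  0  0 11 28 30 30 29 29 28 27 28 30 26 28 27 28 28
 29 29 28 28 27  0  0  0 17 29 29 26 29 28 15  0] -0.0774005585088372
x range [-0.01559927  0.00186642  0.00783565]
[[-0.001  0.419  0.908]
 [-0.002  0.908 -0.419]
 [-1.    -0.002 -0.   ]]
```

Emit:
{"method": "send_rows", "body": {"moves": [[[10,-18,0],[0,0,-0.035],94],[[20,-36,0],[0,0,-0.07],94],[[20,-36,0],[0,0,-0.07],94],[[20,-36,0],[0,0,-0.07],94],[[20,-36,0],[0,0,-0.07],94],[[20,-36,0],[0,0,-0.07],94],[[20,-36,0],[0,0,-0.07],94],[[20,-36,0],[0,0,-0.07],94],[[20,-36,0],[0,0,-0.07],94],[[20,-36,0],[0,0,-0.07],94],[[20,-36,0],[0,0,-0.07],94],[[20,-36,0],[0,0,-0.07],94],[[20,-36,0],[0,0,-0.07],94],[[20,-36,0],[0,0,-0.07],94],[[20,-36,0],[0,0,-0.07],94],[[20,-36,0],[0,0,-0.065],94],[[12,-20,0],[0,0,-0.03],94],[[0,0,0],[0,0,0],94],[[0,0,0],[0,0,0],94]], "newtons": 30}}

```text
clock: 2.0
tool_pos: [0.5523, -0.0785, 0.2297]
orientation: [0.493, 0.508, -0.493, 0.506]
wrist_force: [-0.4, 0.4, -0.5]
opening: 0.0939
```

```bash
cat > w.py <<'E'
from h import *
import sys
from scipy.spatial.transform import Rotation as R
o=env.get_obs();M=R.from_quat(o['orientation']).as_matrix();print(o['clock'],o['tool_pos'],M.round(3).tolist(),o['wrist_force'],o['opening'])
c=cap('wrist',sys.argv[1]);z=c['z_map'];v,u=np.mgrid[:384,:512];K=c['mtx']
P=np.stack([(u-K[0,2])/K[0,0]*z,(v-K[1,2])/K[1,1]*z,z],-1)
T=c['tool_from_camera'];W=(P@T[:3,:3].T+T[:3,3])@M.T+o['tool_pos']
hsv=cv2.cvtColor(c['pixels'],cv2.COLOR_RGB2HSV)
m=(hsv[...,0]>20)&(hsv[...,0]<35)&(hsv[...,1]>120)&(hsv[...,2]>60)&(z>0)&(W[...,2]>.07)
Q=W[m];e=Q[Q[:,2]>np.percentile(Q[:,2],40)]
g=np.polyfit(e[:,1],e[:,0],1);print('n',m.sum(),'dx/dy',g[0],'x at tool y',np.polyval(g,o['tool_pos'][1]),'ztop',np.percentile(Q[:,2],95))
ys=np.sort(Q[:,1]);h,b=np.histogram(ys,bins=np.arange(ys[0],ys[-1]+.001,.001));
print('gaps',[(b[i]) for i in range(len(h)-1) if (h[i]<5)!=(h[i+1]<5)])
E
python3 w.py w1.png
```

```text
2.0 [ 0.55227327 -0.07852343  0.22967265] [[-0.002, 1.0, 0.028], [0.001, 0.028, -1.0], [-1.0, -0.002, -0.001]] [-0.3638649   0.44212046 -0.46376513] 0.09389919097583946
n 2450 dx/dy -0.024992475739722603 x at tool y 0.5514244883121071 ztop 0.09509508447169811
gaps [np.float64(-0.1328090050207065), np.float64(-0.12080900502070649), np.float64(-0.07280900502070645), np.float64(-0.07180900502070645), np.float64(-0.06880900502070644), np.float64(-0.06780900502070644), np.float64(-0.04180900502070642), np.float64(-0.02980900502070641)]
```

View pics/w1.png

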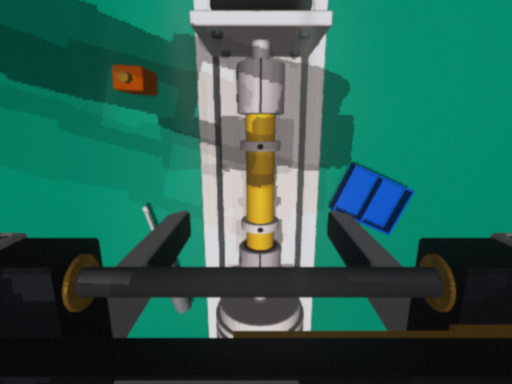

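The wrist view shows the shaft vertical in the image, with rings at (260,146) and (260,230). It is parallel to the pads' faces and the loose parts are clear of the descent. Next I descend and grip.

Emit:
{"method": "send_rows", "body": {"moves": [[[0,-1,-10],[0,0,0],94],[[0,-1,-25],[0,0,0],80],[[0,-0.5,-30],[0,0,0],70],[[0,0,-30],[0,0,0],60],[[0,0,-30],[0,0,0],60],[[0,0,-15],[0,0,0],60],[[0,0,-6],[0,0,0],60],[[0,0,0],[0,0,0],60],[[0,0,0],[0,0,0],60],[[0,0,0],[0,0,0],60]]}}

```text
clock: 3.05
tool_pos: [0.5539, -0.0814, 0.0865]
orientation: [0.494, 0.506, -0.492, 0.508]
wrist_force: [0.9, -0.1, 0.7]
opening: 0.0603
```

Emit:
{"method": "send_rows", "body": {"moves": [[[0,0,0],[0,0,0],45],[[0,0,0],[0,0,0],40],[[0,0,0],[0,0,0],35],[[0,0,0],[0,0,0],30],[[0,0,0],[0,0,0],20],[[0,0,0],[0,0,0],20],[[0,0,0],[0,0,0],20],[[0,0,0],[0,0,0],20]], "newtons": 30}}

```text
clock: 3.85
tool_pos: [0.5534, -0.0813, 0.0847]
orientation: [0.493, 0.506, -0.493, 0.507]
wrist_force: [4.4, -0.4, -1.1]
opening: 0.0315
```

Emit:
{"method": "send_rows", "body": {"moves": [[[0,1,0],[0,0,0],20],[[0,0,0],[0,0,0],20],[[0,0,0],[0,0,0],20]]}}

```text
clock: 4.15
tool_pos: [0.5534, -0.0808, 0.0847]
orientation: [0.493, 0.506, -0.493, 0.508]
wrist_force: [5.3, -1.9, -2.5]
opening: 0.0312
```

Emit:
{"method": "send_rows", "body": {"moves": [[[0,1,0],[0,0,0],20],[[0,0,0],[0,0,0],20],[[0,0,0],[0,0,0],20]]}}

```text
clock: 4.45
tool_pos: [0.5534, -0.0799, 0.0847]
orientation: [0.493, 0.506, -0.493, 0.508]
wrist_force: [5.6, -1.9, -1.0]
opening: 0.0315
```

Emit:
{"method": "send_rows", "body": {"moves": [[[0.3,1,0],[0,0,0],20],[[0,0,0],[0,0,0],20],[[0,0,0],[0,0,0],20]]}}

```text
clock: 4.75
tool_pos: [0.5534, -0.0785, 0.0847]
orientation: [0.493, 0.506, -0.493, 0.507]
wrist_force: [5.1, -1.3, -1.1]
opening: 0.031
```

Emit:
{"method": "send_rows", "body": {"moves": [[[0,1,0],[0,0,0],20],[[0,0,0],[0,0,0],20],[[0,0,0],[0,0,0],20]]}}

```text
clock: 5.05
tool_pos: [0.5534, -0.0774, 0.0847]
orientation: [0.493, 0.507, -0.493, 0.507]
wrist_force: [4.4, -2.7, -0.8]
opening: 0.0312
```

Emit:
{"method": "send_rows", "body": {"moves": [[[0,0.7,0],[0,0,0],20],[[0,0,0],[0,0,0],20],[[0,0,0],[0,0,0],20]]}}

```text
clock: 5.35
tool_pos: [0.5533, -0.0767, 0.0847]
orientation: [0.493, 0.507, -0.493, 0.507]
wrist_force: [4.6, -2.0, -1.4]
opening: 0.0314
```

Emit:
{"method": "send_rows", "body": {"moves": [[[0,0.7,0],[0,0,0],20],[[0,0,0],[0,0,0],20],[[0,0,0],[0,0,0],20]]}}

```text
clock: 5.65
tool_pos: [0.5533, -0.076, 0.0847]
orientation: [0.493, 0.507, -0.493, 0.507]
wrist_force: [5.0, -1.8, -1.2]
opening: 0.0309
```

Emit:
{"method": "send_rows", "body": {"moves": [[[0,0.7,0],[0,0,0],20],[[0,0,0],[0,0,0],20],[[0,0,0],[0,0,0],20]]}}

```text
clock: 5.95
tool_pos: [0.5533, -0.0752, 0.0847]
orientation: [0.493, 0.507, -0.493, 0.507]
wrist_force: [4.9, -1.6, -1.5]
opening: 0.0311
```

Emit:
{"method": "send_rows", "body": {"moves": [[[0,0.7,0],[0,0,0],20],[[0,0,0],[0,0,0],20],[[0,0,0],[0,0,0],20]]}}

```text
clock: 6.25
tool_pos: [0.5533, -0.0745, 0.0847]
orientation: [0.493, 0.507, -0.493, 0.507]
wrist_force: [3.8, -1.4, -0.8]
opening: 0.0313
```

Emit:
{"method": "send_rows", "body": {"moves": [[[0,0.5,0],[0,0,0],20],[[0,0,0],[0,0,0],20],[[0,0,0],[0,0,0],20]]}}

```text
clock: 6.55
tool_pos: [0.5533, -0.0741, 0.0847]
orientation: [0.493, 0.507, -0.493, 0.507]
wrist_force: [4.2, -1.5, -1.9]
opening: 0.0311
```

Emit:
{"method": "send_rows", "body": {"moves": [[[0,0.7,0],[0,0,0],20],[[0,0,0],[0,0,0],20],[[0,0,0],[0,0,0],20]]}}

```text
clock: 6.85
tool_pos: [0.5533, -0.0734, 0.0847]
orientation: [0.493, 0.507, -0.493, 0.507]
wrist_force: [5.2, -2.6, -1.5]
opening: 0.0314
```

Emit:
{"method": "send_rows", "body": {"moves": [[[0,0.5,0],[0,0,0],20],[[0,0,0],[0,0,0],20],[[0,0,0],[0,0,0],20]]}}

```text
clock: 7.15
tool_pos: [0.5532, -0.0733, 0.0847]
orientation: [0.493, 0.506, -0.493, 0.507]
wrist_force: [4.7, -2.9, -1.6]
opening: 0.0314
```

Emit:
{"method": "send_rows", "body": {"moves": [[[0,0.5,0],[0,0,0],20],[[0,0,0],[0,0,0],20],[[0,0,0],[0,0,0],20]]}}

```text
clock: 7.45
tool_pos: [0.5532, -0.0732, 0.0847]
orientation: [0.493, 0.506, -0.493, 0.508]
wrist_force: [4.7, -3.2, -1.7]
opening: 0.0313
```

Emit:
{"method": "send_rows", "body": {"moves": [[[0,0.5,0],[0,0,0],20],[[0,0,0],[0,0,0],20],[[0,0,0],[0,0,0],20]]}}

```text
clock: 7.75
tool_pos: [0.5532, -0.0731, 0.0847]
orientation: [0.493, 0.506, -0.494, 0.508]
wrist_force: [5.0, -4.7, -1.7]
opening: 0.0313
```

Emit:
{"method": "send_rows", "body": {"moves": [[[0,0.5,0],[0,0,0],20],[[0,0,0],[0,0,0],20],[[0,0,0],[0,0,0],20]]}}

```text
clock: 8.05
tool_pos: [0.5532, -0.073, 0.0847]
orientation: [0.492, 0.506, -0.494, 0.508]
wrist_force: [4.8, -5.8, -1.1]
opening: 0.0314
```

Emit:
{"method": "send_rows", "body": {"moves": [[[0,0.5,0],[0,0,0],20],[[0,0.5,0],[0,0,0],20],[[0,0,0],[0,0,0],20],[[0,0,0],[0,0,0],20]]}}

```text
clock: 8.45
tool_pos: [0.5532, -0.0729, 0.0847]
orientation: [0.492, 0.505, -0.494, 0.508]
wrist_force: [4.9, -8.1, -1.3]
opening: 0.0312
```

Emit:
{"method": "send_rows", "body": {"moves": [[[0,0.5,0],[0,0,0],20],[[0,0.5,0],[0,0,0],20],[[0,0,0],[0,0,0],20],[[0,0,0],[0,0,0],20]]}}

```text
clock: 8.85
tool_pos: [0.5533, -0.0728, 0.0847]
orientation: [0.492, 0.505, -0.495, 0.509]
wrist_force: [5.0, -9.9, -2.2]
opening: 0.0314
```

Emit:
{"method": "send_rows", "body": {"moves": [[[0,0.5,0],[0,0,0],20],[[0,0.5,0],[0,0,0],20],[[0,0,0],[0,0,0],20],[[0,0,0],[0,0,0],20],[[0,0,0],[0,0,0],20],[[0,0,0],[0,0,0],20],[[0,0,0],[0,0,0],20]]}}

```text
clock: 9.55
tool_pos: [0.5533, -0.0727, 0.0847]
orientation: [0.491, 0.504, -0.495, 0.509]
wrist_force: [4.6, -12.1, -2.8]
opening: 0.0313
```

```bash
cat > s.py <<'E'
from h import *
from scipy.spatial.transform import Rotation as R
import sys
o=env.get_obs();M=R.from_quat(o['orientation']).as_matrix();print(o['clock'],o['tool_pos'],o['wrist_force'],o['wrist_torque'])
g=o['tool_pos']+M[:,0]*.006;print('grasp pt',g, 'fing dir',M[:,0])
c=cap('top');W=cloud(c)
E
python3 s.py; python3 w.py w2.png
```

```text
9.55 [ 0.55325084 -0.07274492  0.08469688] [  4.57494564 -12.0699131   -2.83409325] [-2.11116127 -0.74877157 -0.01173547]
grasp pt [ 0.55325624 -0.0727978   0.07869712] fing dir [ 9.00672357e-04 -8.81393818e-03 -9.99960751e-01]
9.6 [ 0.55326471 -0.07272116  0.08471181] [[0.001, 1.0, 0.027], [-0.009, 0.027, -1.0], [-1.0, 0.001, 0.009]] [  4.43948569 -11.7480641   -2.61234863] 0.031242682109813416
n 6900 dx/dy -0.02656062951584379 x at tool y 0.5513088291543639 ztop 0.09498729423425482
gaps [np.float64(-0.13800591530930761), np.float64(-0.1260059153093076), np.float64(-0.11300591530930759), np.float64(-0.10700591530930759), np.float64(-0.09200591530930757), np.float64(-0.03300591530930752), np.float64(-0.02200591530930751)]
```

View pics/w2.png

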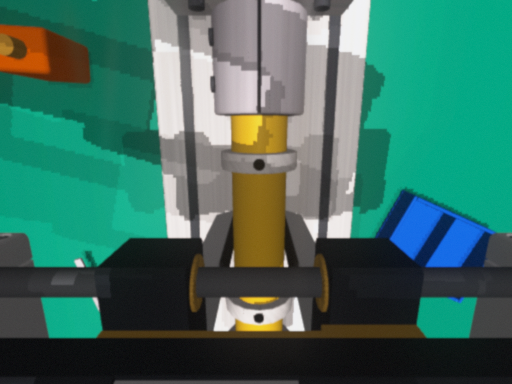

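The wrist view shows clear yellow tube (about y=115–150) between the motor sleeve and the nearer ring at (259,160). So this is the hidden stop, and the ring is not touching the sleeve. Next I reverse towards the brake.

Emit:
{"method": "send_rows", "body": {"moves": [[[0,-0.7,0],[0,0,0],20],[[0,-0.7,0],[0,0,0],20],[[0,-0.7,0],[0,0,0],20],[[0,-0.7,0],[0,0,0],20],[[0,-0.7,0],[0,0,0],20],[[0,-0.7,0],[0,0,0],20],[[0,-0.7,0],[0,0,0],20],[[0,-0.7,0],[0,0,0],20],[[0,-0.7,0],[0,0,0],20],[[0.1,-0.7,0],[0,0,0],20],[[0,-0.7,0],[0,0,0],20],[[0.1,-0.7,0],[0,0,0],20],[[0,-0.7,0],[0,0,0],20],[[0,0,0],[0,0,0],20],[[0,0,0],[0,0,0],20]]}}

```text
clock: 11.15
tool_pos: [0.5533, -0.0762, 0.0847]
orientation: [0.493, 0.507, -0.492, 0.507]
wrist_force: [4.9, 2.0, -0.1]
opening: 0.0317
```

Emit:
{"method": "send_rows", "body": {"moves": [[[0.1,-0.7,0],[0,0,0],20],[[0,-0.7,0],[0,0,0],20],[[0,-0.7,0],[0,0,0],20],[[0,0,0],[0,0,0],20],[[0,0,0],[0,0,0],20]]}}

```text
clock: 11.65
tool_pos: [0.5534, -0.0793, 0.0847]
orientation: [0.493, 0.507, -0.493, 0.507]
wrist_force: [5.0, 1.4, 1.2]
opening: 0.0312
```

Emit:
{"method": "send_rows", "body": {"moves": [[[0.1,-0.7,0],[0,0,0],20],[[0,-0.7,0],[0,0,0],20],[[0,-0.7,0],[0,0,0],20],[[0,-0.7,0],[0,0,0],20],[[0,-0.7,0],[0,0,0],20],[[0,0,0],[0,0,0],20],[[0,0,0],[0,0,0],20]]}}

```text
clock: 12.35
tool_pos: [0.5535, -0.0831, 0.0847]
orientation: [0.493, 0.507, -0.493, 0.507]
wrist_force: [4.6, 1.8, 2.7]
opening: 0.0313
```

Emit:
{"method": "send_rows", "body": {"moves": [[[0,-0.7,0],[0,0,0],20],[[0,-0.7,0],[0,0,0],20],[[0,0,0],[0,0,0],20],[[0,0,0],[0,0,0],20]]}}

```text
clock: 12.75
tool_pos: [0.5535, -0.0844, 0.0847]
orientation: [0.493, 0.507, -0.493, 0.507]
wrist_force: [4.0, 2.0, 2.7]
opening: 0.0313
```

Emit:
{"method": "send_rows", "body": {"moves": [[[0,-0.7,0],[0,0,0],20],[[0,-0.3,0],[0,0,0],20],[[0,0,0],[0,0,0],20],[[0,0,0],[0,0,0],20]]}}

```text
clock: 13.15
tool_pos: [0.5536, -0.0853, 0.0847]
orientation: [0.493, 0.507, -0.493, 0.507]
wrist_force: [4.3, 2.5, 3.5]
opening: 0.0313
```

Emit:
{"method": "send_rows", "body": {"moves": [[[0,-0.5,0],[0,0,0],20],[[0,-0.5,0],[0,0,0],20],[[0,0,0],[0,0,0],20],[[0,0,0],[0,0,0],20]]}}

```text
clock: 13.55
tool_pos: [0.5536, -0.0858, 0.0847]
orientation: [0.493, 0.507, -0.493, 0.507]
wrist_force: [4.7, 3.5, 2.0]
opening: 0.0311
```

Emit:
{"method": "send_rows", "body": {"moves": [[[0,-0.5,0],[0,0,0],20],[[0,-0.5,0],[0,0,0],20],[[0,0,0],[0,0,0],20],[[0,0,0],[0,0,0],20]]}}

```text
clock: 13.95
tool_pos: [0.5536, -0.086, 0.0847]
orientation: [0.494, 0.508, -0.492, 0.507]
wrist_force: [5.4, 4.8, 3.5]
opening: 0.0312
```

Emit:
{"method": "send_rows", "body": {"moves": [[[0,-0.5,0],[0,0,0],20],[[0,-0.5,0],[0,0,0],20],[[0,0,0],[0,0,0],20],[[0,0,0],[0,0,0],20]]}}

```text
clock: 14.35
tool_pos: [0.5536, -0.0861, 0.0847]
orientation: [0.494, 0.508, -0.492, 0.506]
wrist_force: [3.9, 7.5, 3.2]
opening: 0.0315
```

Emit:
{"method": "send_rows", "body": {"moves": [[[0,-0.5,0],[0,0,0],20],[[0,-0.5,0],[0,0,0],20],[[0,0,0],[0,0,0],20],[[0,0,0],[0,0,0],20]]}}

```text
clock: 14.75
tool_pos: [0.5536, -0.0862, 0.0846]
orientation: [0.494, 0.509, -0.491, 0.506]
wrist_force: [3.9, 9.1, 3.6]
opening: 0.0309
```

Emit:
{"method": "send_rows", "body": {"moves": [[[0,-0.5,0],[0,0,0],20],[[0,-0.5,0],[0,0,0],20],[[0,0,0],[0,0,0],20],[[0,0,0],[0,0,0],20],[[0,0,0],[0,0,0],20],[[0,0,0],[0,0,0],20],[[0,0,0],[0,0,0],20]]}}

```text
clock: 15.45
tool_pos: [0.5536, -0.0863, 0.0847]
orientation: [0.495, 0.509, -0.491, 0.505]
wrist_force: [4.1, 10.2, 4.5]
opening: 0.0317
```

```bash
python3 s.py; python3 w.py w3.png
```

```text
15.45 [ 0.55358019 -0.08631716  0.08466627] [ 4.07219039 10.16827448  4.49088409] [ 1.89832281 -0.73076908 -0.05895092]
grasp pt [ 0.55358296 -0.08627122  0.07866644] fing dir [ 4.62972033e-04  7.65716539e-03 -9.99970576e-01]
15.5 [ 0.55357227 -0.08632356  0.08465514] [[0.0, 1.0, 0.029], [0.008, 0.029, -1.0], [-1.0, 0.001, -0.008]] [ 4.61354524 10.97608072  3.8393366 ] 0.031435129075197465
n 8469 dx/dy -0.027501705263684603 x at tool y 0.5517342934963998 ztop 0.09498608044850845
gaps [np.float64(-0.13845503854342267), np.float64(-0.12545503854342266), np.float64(-0.12045503854342265), np.float64(-0.10445503854342264), np.float64(-0.04645503854342259), np.float64(-0.03545503854342258)]
```

Emit:
{"method": "send_rows", "body": {"moves": [[[0,0.7,0],[0,0,0],20],[[0,0.7,0],[0,0,0],20],[[0,0.7,0],[0,0,0],20],[[0,0.7,0],[0,0,0],20],[[0,0.7,0],[0,0,0],20],[[0,0.7,0],[0,0,0],20],[[0,0.7,0],[0,0,0],20],[[0,0.7,0],[0,0,0],20],[[0,0.7,0],[0,0,0],20],[[-0.1,0.7,0],[0,0,0],20],[[0,0.7,0],[0,0,0],20],[[-0.1,0.7,0],[0,0,0],20],[[0,0.7,0],[0,0,0],20],[[0,0,0],[0,0,0],20],[[0,0,0],[0,0,0],20]]}}

```text
clock: 17.05
tool_pos: [0.5535, -0.0824, 0.0847]
orientation: [0.493, 0.506, -0.493, 0.508]
wrist_force: [5.2, -2.3, 2.5]
opening: 0.0311
```

Emit:
{"method": "send_rows", "body": {"moves": [[[0,0.7,0],[0,0,0],20],[[0,0.7,0],[0,0,0],20],[[0,0.7,0],[0,0,0],20],[[0,0.7,0],[0,0,0],20],[[0,0,0],[0,0,0],20],[[0,0,0],[0,0,0],20],[[0,0,0],[0,0,0],20],[[0,0,0],[0,0,0],20]]}}

```text
clock: 17.85
tool_pos: [0.5534, -0.0796, 0.0847]
orientation: [0.493, 0.506, -0.493, 0.508]
wrist_force: [6.2, -0.8, 1.5]
opening: 0.0315
```

```bash
python3 w.py w4.png
```

```text
17.85 [ 0.55340762 -0.07961562  0.0846605 ] [[0.001, 1.0, 0.027], [-0.002, 0.027, -1.0], [-1.0, 0.001, 0.002]] [ 6.15920641 -0.80465021  1.48940292] 0.0314804503826996
n 7715 dx/dy -0.025508927616554145 x at tool y 0.5514961077909989 ztop 0.09499501018587564
gaps [np.float64(-0.14436282898271457), np.float64(-0.13236282898271456), np.float64(-0.11936282898271455), np.float64(-0.11436282898271455), np.float64(-0.09736282898271453), np.float64(-0.03936282898271448), np.float64(-0.029362828982714473)]
```

Emit:
{"method": "send_rows", "body": {"moves": [[[0,0,0],[0,0,0],34],[[0,0,0],[0,0,0],40],[[0,0,0],[0,0,0],50],[[0,0,0],[0,0,0],65],[[0,0,0],[0,0,0],80],[[0,0,0],[0,0,0],80],[[0,0,0],[0,0,0],80],[[0,0,10],[0,0,0],80],[[0,0,25],[0,0,0],80],[[0,0,30],[0,0,0],80],[[0,0,30],[0,0,0],80],[[0,0,30],[0,0,0],80],[[0,0,15],[0,0,0],80],[[0,0,5],[0,0,0],80],[[0,0,0],[0,0,0],80],[[0,0,0],[0,0,0],80],[[0,0,0],[0,0,0],80]]}}

```text
clock: 19.6
tool_pos: [0.5524, -0.0782, 0.2274]
orientation: [0.492, 0.508, -0.494, 0.506]
wrist_force: [-0.5, -0.3, -0.5]
opening: 0.08
```

```bash
python3 w.py w5.png; python3 -c "
from h import *
cap('scene','scene2.png')"
```

```text
19.6 [ 0.5523904  -0.07821966  0.22737982] [[-0.004, 1.0, 0.028], [0.001, 0.028, -1.0], [-1.0, -0.004, -0.001]] [-0.4927795  -0.33662426 -0.46454565] 0.08001639767463148
n 2510 dx/dy -0.020792543481053628 x at tool y 0.5514629389646324 ztop 0.09512901132212606
gaps [np.float64(-0.13171129397646508), np.float64(-0.11871129397646507), np.float64(-0.039711293976465), np.float64(-0.02871129397646499)]
```

View pics/scene2.png

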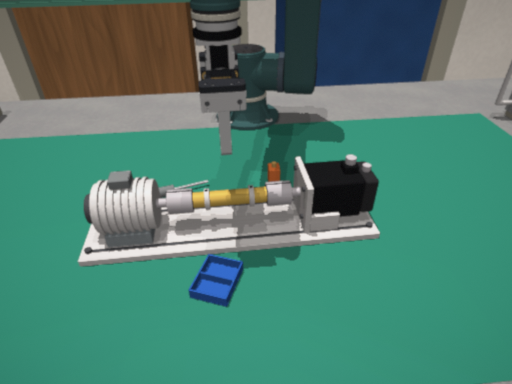

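The gripper is clear above the shaft, and the arrester (273,173), screwdriver (190,187) and tray (217,279) stand where they were. The motor-side ring reads y ≈ -34.2 mm, against -34.25 mm halfway between the two stop readings.

```bash
python3 -c "
from h import *
print(env.close_job(), env.get_obs()['clock'])"
```

```text
the job is handed in; nothing more can be done
the job is handed in; nothing more can be done
```

The shaft's end float is checked, and by my readings the shaft stands in the middle of it. I handed the job in; no verdict is reported. The last clock reading, just before that, was 19.6 s of the 51 s allowed.

| | Motor stop | Brake stop |
|---|---|---|
| Wrist force while leaning | about 12 N | about 10–11 N |
| Estimated load on the stop (less about 2 N drag) | about 10 N | about 8–9 N |
| Tool position along y | -72.7 mm | -86.3 mm |

- **Float:** loaded travel between the stops was 13.5 mm. Taking off about 1 mm of spring at each end leaves about 11.5–12 mm, which agrees with the stated 12 mm.
- **Where it was left:** I left the shaft with the tool at -79.6 mm, against a midpoint of -79.5 mm. After letting go, the wrist camera put the motor-side ring at -34.2 mm, against -34.25 mm halfway between its two stop readings.
- **Surroundings:** the gripper is clear above the shaft, and the arrester, screwdriver and tray look unmoved in the last picture.

No check failed. The forces are noisy by about 1 N, and a steady 5 N sideways force from slight off-centre gripping was present throughout the hold.

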